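# Swing the lamp over the dice tray and switch it on

### The arm

A 6-joint arm with a two-finger parallel gripper is mounted at the origin on the work surface. World frame = base frame: x ahead of the robot, y to its left, z up, the work surface at z = 0. Lengths are in m, angles in rad, forces in N, time in s.
With the tool pointing down it reaches from about 0.3 to 0.75 m from the base axis. Payload 8.5 kg.
Tool frame: the origin (TCP) lies between the finger pads; the fingertips stand 19 mm ahead of it and the grasp point (between the pads) is the TCP; z points along the fingers, y is the line along which they close (so a half turn about z gives the same grasp; the last joint's range is limited). The gripper opens to 85 mm and grips with 20 to 120 N. Pads are 22 mm wide; open, the fingers measure 114 mm over their backs; the gripper's body (76 mm by 85 mm) begins 54 mm behind the grasp point. The pads swing forward as they close: fully open they stand 13 mm farther back than shut.
Start: joints at [-1.463, 0.381, 1.297, -0, 1.464, -0.215], TCP at [0.174, -0.522, 0.25] pointing down, gripper open.
Joint ranges: [-3.11, 3.11], [-0.89, 2.33], [0.22, 2.48], [-1.42, 4.56], [0.17, 2.85], [-2.88, 2.88]. Speed limits (rad/s): [2.39, 2.39, 3.14, 3.14, 3.14, 3.14].

### API

Orientations are given as a rotation vector (axis times angle).
In Python, from station import manip gives the robot as it stands.
- The arm moves only by the tool jog_arm, never from a script. Its argument "targets" is a list of rows, each a list of 7 numbers: the turn, a rotation vector about the tool's x, y, z scaled (see below), then the shift along the tool's x, y, z scaled (see below), then the opening, from 0 (shut) to 1 (fully open). In form: [[ax, ay, az, tx, ty, tz, hand], ...]. A call has 1 to 10 rows; each row is the pose to reach, as a shift and turn from the pose commanded when the call began, along the tool's axes at that moment; what a row does not reach only later rows make up. The controller multiplies each number of a shift by 150 mm and each number of a turn by pi/2 rad. A row lasts 1/10 s, in which the tool goes at most 50 mm and 8.59 degrees, less where a joint would pass 70% of its speed; a pose out of reach is approached as far as the arm can. A call with a number of a shift or a turn outside -1 to 1 is refused whole. A call with a gripper value outside its range is refused whole. The fingers move at their own pace and stop on an object; the grip force is fixed at half the most. Time passes only in rows, so rows that repeat a pose let the fingers close. It gives the time, the measured TCP pose, the force, the opening and the grip force at its end, in the units of the state.
- manip.observe(): the state, without advancing time (a new reading comes with each control period).
- manip.capture(name): name is "side" or "top"; returns a dict with "pixels" (384x512x3 uint8, red, green, blue), "fx", "fy", "cx", "cy" (pixels), "world_to_cam" (4x4, takes a point from world to camera coordinates). Camera axes: x right, y down, z forward; pixel columns grow to the right and rows downward; lengths in m; the calibration is good to about 2 mm. A picture is of the moment at which its call begins. There is no depth.
- manip.hand_in(): hands the job in; it is judged then, once.
The state is a dict: "t": time; "q": joint angles; "joint_velocities": joint speeds; "tau": joint torques, N m; "tool_pos": TCP position; "tcp_rot": TCP orientation; "force": force on the tool from outside, world axes, zero at the start; "moment": the same for the moment, N m; "width": finger opening in m; "gripper_force": force on a finger pad.
Only numpy, scipy, OpenCV 4.12 (cv2) and the standard library are available. Lean on these libraries where they do the work, as an engineer would, in place of code of your own. Each camera call takes 0.05 s, during which the arm holds its last target. There are 200 camera calls.

### The job

Get the light ready for the dice game: with a fingertip, push the lamp's arm round until its shade hangs over the middle of the bamboo tray, and flip the toggle switch on the grey power strip fully over to on, the side towards its sockets. Only push, gently, with the finger: pinch, lift or carry nothing, leave the lamp's foot and the tray where they stand, and do not disturb the dice, dice cup, remote, coaster or vase.

Things in the scene. Friction and masses are not known exactly. Their poses are not given: they have to be found in the camera images.
- lamp: Low swing-arm lamp of dark steel, 2.2 kg, standing loose on its round foot (140 mm across, 16 mm high at the rim, 25 mm by the post). A 16 mm post rises from the middle of the foot to a hub 26 mm across; the brass button on the hub is the lamp's highest point, 249 mm above the table. Origin: centre of the foot's underside, on the swing axis.
- lamp_pivot (a point): Point on the lamp's vertical swing axis at the height of the arm's centre line, 225 mm above the table.
- lamp_arm (a joint): Swing of the lamp's arm about the upright axis through lamp_pivot, rad, range -1.7 to 1.7; at 0 the arm points along the lamp's own -x; grows counterclockwise seen from above. The hinge has light friction (0.1 N m, about 1 N of push at 110 mm from the axis), so the arm stays where it is left.
- shade_centre (a point): Middle of the shade, on the arm's centre line: 210 mm from the swing axis, 225 mm above the table. The arm is a level round rod 12 mm thick; from 15 to 150 mm from the axis it is free to be pushed from either side. The domed shade is 110 mm across at its lower rim (170 mm above the table), its top 243 mm up. A 60 mm stub sticks out behind the hub.
- tray: Open bamboo tray, 200 x 150 mm and 32 mm high, walls 8 mm, floor 5 to 8 mm, long side along its own x. Origin: centre of its underside. Two dice lie in it. It stands on one side of the lamp or the other, its middle about 210 mm (within 15 mm) from the swing axis.
- strip: Grey power strip, 320 x 64 mm and 42 mm high, screwed down to the table top. Origin: centre of its underside; own x runs along it from the end with the toggle switch towards the sockets. The switch is 115 mm from the middle towards -x; a round plug 22 mm high is in the socket farthest from it.
- toggle_pivot (a point): Pivot of the toggle switch, 45 mm above the table, on the strip's centre line. A fixed collar 12 mm across around it reaches 48 mm above the table.
- toggle_tip (a point): Rounded end of the toggle's steel bat, 37 mm from the pivot; the bat is 7 mm thick low down and 10 mm near its end. It stands about 80 mm above the table and leans along the strip, 20 degrees from upright: off towards the strip's near end (strip -x), on towards the sockets (strip +x).
- toggle (a joint): Toggle angle, rad: 0 = fully off (leaning to the strip's -x), 0.35 = upright, 0.70 = fully on, against its stop (leaning to the strip's +x). It is stiff (about 1 N at the tip) and stays where it is left, so it must be pushed all the way over.
- die_a: White die, 19 mm cube, lying in the tray. Origin: centre of its underside.
- die_b: Second white die, 19 mm cube, lying in the tray. Origin: centre of its underside.
- cup: Red plastic dice cup, open at the top, 82 mm across the rim, 98 mm high, standing on the other side of the lamp from the tray. Origin: centre of its underside.
- remote: Charcoal soundbar remote, 150 x 38 x 15 mm, lying beside the power strip, long side along its own x. Origin: centre of its underside.
- coaster: Dark round silicone coaster, 96 mm across, 6 mm high, lying near the switch end of the strip. Origin: centre of its underside.
- vase: Small glass vase, 66 mm across, 125 mm high, standing near the lamp's foot. Origin: centre of its underside.
Mind the look-alikes: they are no part of the job. Leave any red look-alike of the tray alone.

How it is judged:
At the end, for the whole second after the job is handed in: The middle of the shade is within 28 mm (seen from above) of the middle of the tray and at rest, the toggle is over to on (joint above 0.56 rad of 0.70), and the lamp's foot and the tray are within 12 mm of where they stood, the lamp upright (horizontal distance between shade_centre and tray below 0.028 m and value of joint toggle above 0.56 rad and velocity of joint lamp_arm between -0.03 and 0.03 rad/s and distance of each of lamp, tray from where it was at the start of the episode below 0.012 m and angle between lamp's own z axis and vertical below 0.03 rad); the robot touches nothing.
It fails at once if the lamp is lifted, tipped or its foot shoved along (distance of lamp from where it was at the start of the episode above 0.012 m or angle between lamp's own z axis and vertical above 0.1 rad).
It fails at once if the lamp or the switch is pinched or pushed hard (over 25 N on the lamp, 32 N on the strip) (contact force between the fingers and lamp above 25 N or contact force between the fingers and strip above 32 N).
It fails at once if the tray is moved or lifted (distance of tray from where it was at the start of the episode above 0.012 m).
It fails at once if the dice, the remote or the coaster is disturbed (distance of any of die_a, die_b, remote, coaster from where it was at the start of the episode above 0.02 m).
It fails at once if the dice cup or the vase is moved or tipped (distance of any of cup, vase from where it was at the start of the episode above 0.02 m or angle between any of cup, vase's own z axis and vertical above 0.3 rad).
It also fails if it takes over 48 s, if anything falls off the work surface, if the arm or the gripper's body presses on something with over 40 N, if the wrist force passes 120 N, or if a joint passes its speed limit or range.

## Working session

There is one attempt and no reset: what is moved stays moved. The work goes in short steps, Python scripts to look and compute and a tool call to move; the robot and the scene stay as the last step left them, time stands still between calls to the robot, and variables do not carry over. Pictures are saved under pics/ and viewed, at most 10 in all, crops included, and the job is handed in when it is done.

Besides the shell and the picture viewer there is one more tool, called after "Emit:" as name([rows], argument=value, ...), one row to a line, values as JSON. jog_arm: Moves the arm, as the interface text tells. Its arguments: {"type":"object","properties":{"targets":{"type":"array"}},"required":["targets"]}

```bash
mkdir -p pics; cat > h.py <<'E'
import numpy as np, cv2
from station import manip
from scipy.spatial.transform import Rotation as R
def shot(n,f):
    c=manip.capture(n); cv2.imwrite(f,c["pixels"][:,:,::-1]); np.save(f+'.npy',c,allow_pickle=True); return c
def load(f): return np.load(f+'.npy',allow_pickle=True).item()
def ray(c,u,v):
    T=np.array(c["world_to_cam"]); Rm=T[:3,:3]; o=-Rm.T@T[:3,3]
    d=Rm.T@np.array([(u-c["cx"])/c["fx"],(v-c["cy"])/c["fy"],1]); return o,d
def onz(c,u,v,z):
    o,d=ray(c,u,v); return o+d*(z-o[2])/d[2]
def proj(c,p):
    T=np.array(c["world_to_cam"]); q=T[:3,:3]@np.array(p)+T[:3,3]
    return np.array([c["fx"]*q[0]/q[2]+c["cx"],c["fy"]*q[1]/q[2]+c["cy"]])
E
python3 - <<'E'
from h import *
for n in("top","side"):
    c=shot(n,f"pics/{n}1.png"); print(n,ray(c,256,192),c["fx"])
s=manip.observe();print(s["t"],s["tool_pos"],s["tcp_rot"],s["width"],s["force"])
print(R.from_rotvec(s["tcp_rot"]).as_matrix().round(3))
E
```

```text
top (array([0.27400343, 0.08519589, 1.28500681]), array([ 0.19170946, -0.0105281 , -0.98153911])) 405.1401987211149
side (array([0.1136875 , 0.66301517, 0.99201296]), array([ 0.36849106, -0.53413572, -0.76089733])) 346.5095834881541
0.1 [ 0.17440878 -0.52137393  0.2497876 ] [-3.09950204e+00 -5.04574634e-01 -7.37242423e-05] 0.08553913472253624 [-0.15196497 -0.38582675  1.10842619]
[[ 0.948  0.317 -0.   ]
 [ 0.317 -0.948  0.001]
 [ 0.    -0.001 -1.   ]]
```

View pics/top1.png

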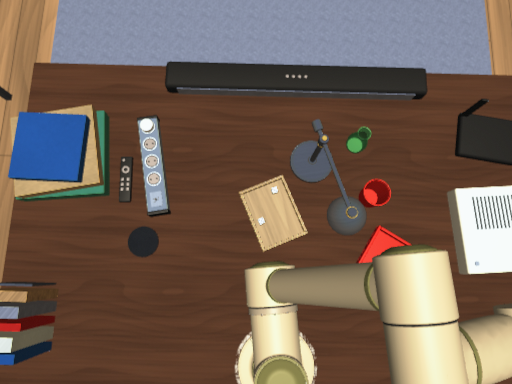

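View pics/side1.png

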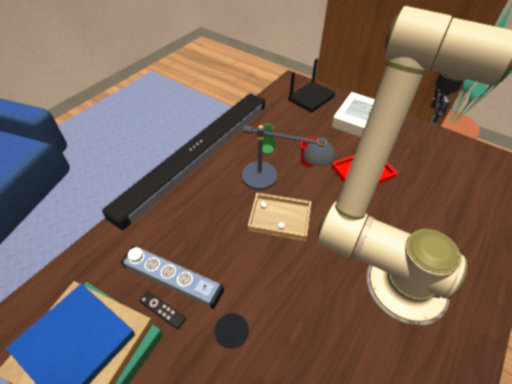

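The top view shows the lamp foot near (311,161), hub (324,139), shade (347,214), tray (272,213), strip from (148,120) to (158,210) with its toggle near (156,199), cup (376,192), vase (358,142), and the coaster and remote beside the strip. Next I measure by masks and view one enlarged composite.

```bash
python3 - <<'E'
from h import *
t=load("pics/top1.png"); s=load("pics/side1.png")
def mask(c,lo,hi,box,z,name,ell=False):
    hsv=cv2.cvtColor(c["pixels"],cv2.COLOR_RGB2HSV); m=cv2.inRange(hsv,lo,hi); b=np.zeros_like(m); x0,y0,x1,y1=box; b[y0:y1,x0:x1]=m[y0:y1,x0:x1]
    cs,_=cv2.findContours(b,cv2.RETR_EXTERNAL,cv2.CHAIN_APPROX_NONE); k=max(cs,key=cv2.contourArea)
    P=np.array([onz(c,*p[0],z)[:2] for p in k]).astype(np.float32)*1000
    r=cv2.minAreaRect(P); print(name,cv2.contourArea(k),"px rect c",np.round(r[0],1),"size",np.round(r[1],1),"ang",round(r[2],1)); return k
mask(t,(10,60,120),(30,200,255),(230,165,315,260),.032,"tray top")
mask(s,(10,40,120),(30,200,255),(235,185,325,245),.032,"tray side")
mask(t,(95,20,80),(125,140,255),(130,110,180,220),.042,"strip top")
mask(s,(95,20,80),(125,140,255),(115,240,230,310),.042,"strip side")
for p in[(324,139),(347,213),(311,161)]: print(p,t["pixels"][p[1],p[0]])
mask(t,(95,30,40),(125,140,140),(285,135,330,185),.016,"foot top")
mask(s,(95,30,40),(125,140,140),(235,160,285,190),.016,"foot side")
mask(t,(95,30,40),(125,140,140),(325,196,370,238),.18,"shade top")
ct=cv2.resize(t["pixels"][110:240,280:400],None,fx=3.3,fy=3.3,interpolation=2)
cs=cv2.resize(s["pixels"][115:195,235:345],None,fx=3.3,fy=3.3,interpolation=2)
tt=cv2.resize(t["pixels"][185:220,135:180],None,fx=8,fy=8,interpolation=2)
ts=cv2.resize(s["pixels"][265:310,185:235],None,fx=6,fy=6,interpolation=2)
im=np.zeros((600,800,3),np.uint8)
for a,x,y in((ct,0,0),(cs,400,0),(tt,400,290),(ts,0,432)):
    a=a[:600-y,:800-x]; im[y:y+a.shape[0],x:x+a.shape[1]]=a
cv2.imwrite("pics/comp.png",im[:,:,::-1])
E
```

```text
tray top 3052.5 px rect c [457.   18.7] size [203.4 153.1] ang 23.7
tray side 2356.0 px rect c [452.8  24.9] size [209.1 179.5] ang 23.6
strip top 1406.0 px rect c [600.5 403.7] size [304.9  57.7] ang 10.7
strip side 1591.5 px rect c [600.  405.2] size [307.7  60.6] ang 10.6
(324, 139) [220 180  85]
(347, 213) [123 107  69]
(311, 161) [52 54 59]
foot top 1024.5 px rect c [627.8 -99.2] size [133.3 119.7] ang 23.5
foot side 518.0 px rect c [ 627.6 -101.3] size [124.5 127.4] ang 35.8
shade top 79.0 px rect c [ 429.4 -183.9] size [50.7 37.7] ang 67.7
```

View pics/comp.png

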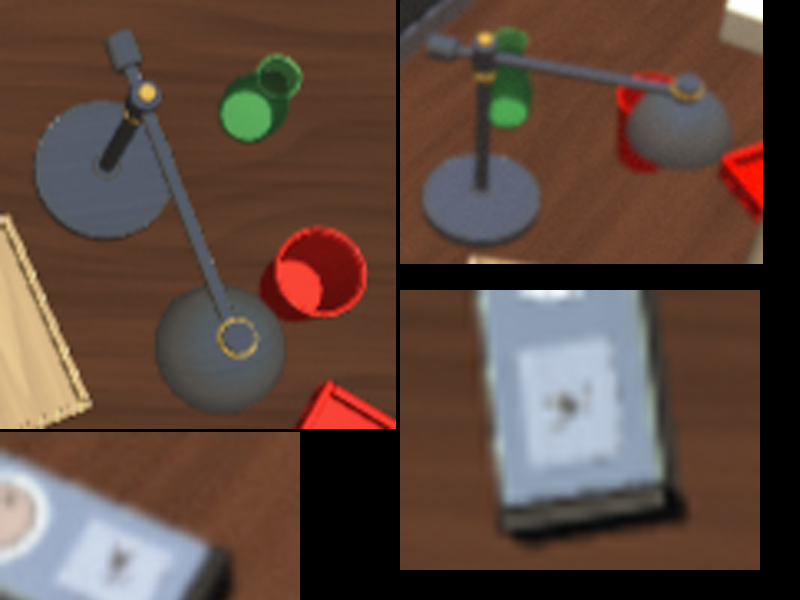

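```bash
python3 - <<'E'
from h import *
t=load("pics/top1.png"); s=load("pics/side1.png")
print("button",onz(t,324.5,137.9,.249),onz(s,260.8,126.8,.249))
print("ring",onz(t,351.8,212.1,.240),onz(s,322.3,141,.240))
print("plate",onz(t,156,199.1,.043), onz(s,185+120/6,265+(560-432)/6,.043))
for n,c in(("top",t),("side",s)):
    m=cv2.inRange(cv2.cvtColor(c["pixels"],cv2.COLOR_RGB2HSV),(95,20,80),(125,140,255))
# blue-grey + dark end contour extremes, top: end crop corners
for uv in[(505,535),(683,515)]: print("end bottom",onz(t,(uv[0]-400)/8+135,(uv[1]-290)/8+185,.0))
for uv in[(500,512),(660,487),(480,300)]: print("edge",onz(t,(uv[0]-400)/8+135,(uv[1]-290)/8+185,.042))
for n,p in(("cup",(376,190)),): print(n,onz(t,*p,.098))
# vase rim (279,76), base(250,115)
print("vase",onz(t,280+279/3.3,110+76/3.3,.125),onz(t,280+250/3.3,110+113/3.3,0),"coaster",onz(t,143,241,.006),"remote",onz(t,125.5,179,.015))
lamp=onz(t,324.5,137.9,.249)
a=np.deg2rad(10.7); 
print("bat tip px if off/on:")
E
```

```text
button [ 0.6289358  -0.10608095  0.249     ] [ 0.62647967 -0.10331903  0.249     ]
ring [ 0.43139901 -0.17660351  0.24      ] [ 0.42795878 -0.17092079  0.24      ]
plate [0.48589176 0.38215463 0.043     ] [0.48582441 0.37835349 0.043     ]
end bottom [0.43915001 0.41359448 0.        ]
end bottom [0.44903386 0.34323855 0.        ]
edge [0.44262835 0.405481   0.042     ]
edge [0.45398343 0.34441626 0.042     ]
edge [0.52593838 0.41979607 0.042     ]
cup [ 0.52142066 -0.28627247  0.098     ]
vase [ 0.69004468 -0.24976874  0.125     ] [ 0.69499244 -0.25548558  0.        ] coaster [0.35803403 0.42191124 0.006     ] remote [0.55349934 0.49146765 0.015     ]
bat tip px if off/on:
```

Measured: lamp axis (0.628,-0.1045), shade 0.210 m away at 199.3°. Tray is (0.456,0.019), 0.2115 m away at 144.3°, so I swing 55° clockwise. Toggle pivot is about (0.487,0.382), strip x at 10.7°. All agree with the given sizes. Now raising, shutting the fingers and moving to the right of the rod.

Emit:
jog_arm([
  [0,0,0,0,0,-0.47,0],
  [0,0,0,0,0,-0.47,0],
  [0,0,0,0.33,-0.16,-0.47,0],
  [0,0,0,0.66,-0.32,-0.47,0],
  [0,0,0,1,-0.47,-0.47,0],
  [0,0,0,1,-0.47,-0.47,0],
])

```text
t: 0.7
tool_pos: [0.2966, -0.4041, 0.321]
tcp_rot: [-3.099, -0.51, -0.001]
force: [0.0, -0.6, 0.8]
width: -0.0001
gripper_force: 0.0
```

Emit:
jog_arm([
  [0,0,0,0.33,-0.16,0,0],
  [0,0,0,0.66,-0.32,0,0],
  [0,0,0,1,-0.47,0,0],
  [0,0,0,1,-0.47,0,0],
])

```text
t: 1.1
tool_pos: [0.4164, -0.2895, 0.3207]
tcp_rot: [-3.099, -0.511, -0.001]
force: [-0.2, 0.1, -0.3]
width: -0.0002
gripper_force: 0.0
```

Emit:
jog_arm([
  [0,0,0,0.33,-0.16,0,0],
  [0,0,0,0.66,-0.32,0,0],
  [0,0,0,0.98,-0.46,0,0],
  [0,0,0,0.98,-0.46,0,0],
  [0,0,0,0.98,-0.46,0,0],
  [0,0,0,0.98,-0.46,0,0],
])

```text
t: 1.7
tool_pos: [0.5312, -0.1813, 0.3206]
tcp_rot: [-3.101, -0.504, 0.001]
force: [-0.6, 0.2, -0.2]
width: 0.0004
gripper_force: 0.0
```

```bash
python3 - <<'E'
from h import *
a=shot("top","pics/top2.png");b=shot("side","pics/side2.png")
s=manip.observe();print(s["t"],s["tool_pos"],s["width"],s["force"],s["q"]); print(R.from_rotvec(s["tcp_rot"]).as_matrix().round(3))
p=np.array(s["tool_pos"]); print("TCP px",proj(b,p),"tip19",proj(b,p-[0,0,.019]),proj(a,p))
im=np.hstack([cv2.resize(a["pixels"][100:260,250:420],(400,376)),cv2.resize(b["pixels"][60:200,200:349],(400,376))]); cv2.imwrite("pics/c2.png",im[:,:,::-1])
E
```

```text
1.8 [ 0.53088709 -0.18180024  0.32089041] 0.0004001717125435035 [-0.04378589  0.55236905 -0.36344322] [-5.40758416e-01  3.62558436e-01  1.12337197e+00 -2.83154838e-04
  1.65579850e+00  7.09077979e-01]
[[ 0.949  0.315 -0.   ]
 [ 0.315 -0.949 -0.   ]
 [-0.     0.    -1.   ]]
TCP px [299.44477956 107.6879541 ] tip19 [298.8399781  112.53289832] [361.03336804 167.33079306]
```

View pics/c2.png

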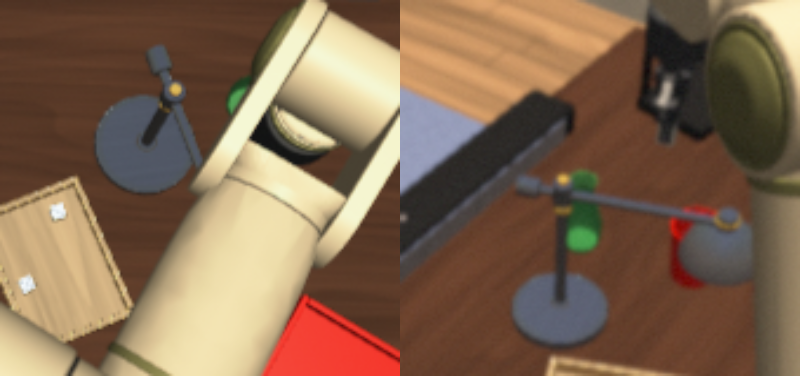

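The tip shows at side pixel ≈(299,112), exactly where it is predicted for 19 mm ahead of the TCP, and it is on the right-hand side of the rod. Descending, then computing the arc.

Emit:
jog_arm([
  [0,0,0,0,0,0.15,0],
  [0,0,0,0,0,0.35,0],
  [0,0,0,0,0,0.55,0],
  [0,0,0,0,0,0.65,0],
  [0,0,0,0,0,0.65,0],
])

```text
t: 2.3
tool_pos: [0.5303, -0.1814, 0.2216]
tcp_rot: [-3.099, -0.501, 0.005]
force: [-0.3, 0.2, 0.4]
width: -0.0002
gripper_force: 0.0
```

```bash
cat >> h.py <<'E'
L=np.array([.6277,-.1045])
def arc(angles,r=.115,off=.0205):
    "rows (az,tx,ty) for rod angles in deg, finger trailing the rod, from present pose"
    s=manip.observe(); M=R.from_rotvec(s["tcp_rot"]).as_matrix(); p=np.array(s["tool_pos"]); x0=np.degrees(np.arctan2(M[1,0],M[0,0])); print(s["t"],p,x0,s["force"])
    for a in angles:
        th=np.radians(a); d=np.array([np.cos(th),np.sin(th)]); t=np.array([np.sin(th),-np.cos(th)])
        q=L+r*d-off*t; v=M.T@np.append(q-p[:2],0)/.15
        az=-((a-180)-x0)/90
        print(a,np.round([az,v[0],v[1]],3), "xy",q.round(3))
E
python3 -c "
from h import *
arc([205,199.3,195,190,185,180,175,170,165,160,155,150,147,144.3])"
```

```text
2.3 [ 0.53031021 -0.18138269  0.2215751 ] 18.38222523444229 [-0.26135887  0.22769216  0.44001615]
205 [-0.074  0.032 -0.058] xy [ 0.532 -0.172]
199.3 [-0.01   0.013 -0.133] xy [ 0.526 -0.162]
195 [ 0.038  0.004 -0.19 ] xy [ 0.522 -0.154]
190 [ 0.093 -0.001 -0.258] xy [ 0.518 -0.145]
185 [ 0.149  0.    -0.326] xy [ 0.515 -0.135]
180 [ 0.204  0.007 -0.394] xy [ 0.513 -0.125]
175 [ 0.26  0.02 -0.46] xy [ 0.511 -0.115]
170 [ 0.315  0.038 -0.526] xy [ 0.511 -0.105]
165 [ 0.371  0.062 -0.589] xy [ 0.511 -0.095]
160 [ 0.426  0.092 -0.651] xy [ 0.513 -0.084]
155 [ 0.482  0.127 -0.709] xy [ 0.515 -0.074]
150 [ 0.538  0.166 -0.764] xy [ 0.518 -0.065]
147 [ 0.571  0.192 -0.795] xy [ 0.52  -0.059]
144.3 [ 0.601  0.217 -0.822] xy [ 0.522 -0.054]
```

Emit:
jog_arm([
  [0,0,0,0,-0.04,0,0],
  [0,0,0,0.01,-0.08,0,0],
  [0,0,0,0.01,-0.11,0,0],
  [0,0,0,0.01,-0.13,0,0],
  [0.0,0.0,0.02,0.01,-0.16,0,0],
  [0,0,0.04,0,-0.19,0,0],
  [0,0,0.065,0,-0.22,0,0],
  [0,0,0.09,0,-0.25,0,0],
  [0,0,0.12,0,-0.28,0,0],
])

```text
t: 3.2
tool_pos: [0.5183, -0.1406, 0.2237]
tcp_rot: [3.134, 0.208, 0.0]
force: [-0.9, -1.1, -0.1]
width: -0.0002
gripper_force: 0.5
```

```bash
python3 - <<'E'
from h import *
arc([185,180,175,170,165,160,155,150])
b=shot("side","pics/side3.png");a=shot("top","pics/top3.png")
im=np.hstack([cv2.resize(a["pixels"][100:260,250:420],(400,376)),cv2.resize(b["pixels"][60:200,200:349],(400,376))]); cv2.imwrite("pics/c3.png",im[:,:,::-1])
E
```

```text
3.2 [ 0.51831118 -0.14063303  0.22373105] 7.604022746973562 [-0.87226449 -1.12651945 -0.05081967]
185 [ 0.029 -0.017 -0.041] xy [ 0.515 -0.135]
180 [ 0.084 -0.023 -0.108] xy [ 0.513 -0.125]
175 [ 0.14  -0.023 -0.176] xy [ 0.511 -0.115]
170 [ 0.196 -0.017 -0.244] xy [ 0.511 -0.105]
165 [ 0.251 -0.006 -0.311] xy [ 0.511 -0.095]
160 [ 0.307  0.012 -0.376] xy [ 0.513 -0.084]
155 [ 0.362  0.035 -0.44 ] xy [ 0.515 -0.074]
150 [ 0.418  0.064 -0.502] xy [ 0.518 -0.065]
```

View pics/c3.png

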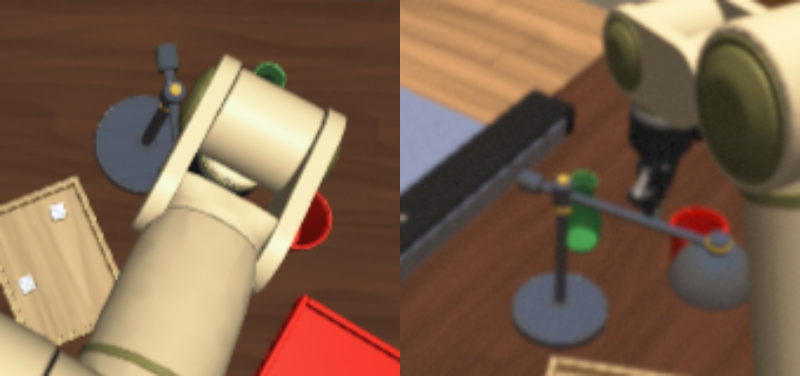

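The finger (side crop ≈(650,205)) touches the rod, which has turned about 12°, and the foot has not moved. Continuing the arc.

Emit:
jog_arm([
  [0,0,0.03,-0.01,-0.04,0,0],
  [0,0,0.06,-0.02,-0.08,0,0],
  [0,0,0.09,-0.02,-0.11,0,0],
  [0,0,0.12,-0.02,-0.15,0,0],
  [0,0,0.15,-0.02,-0.185,0,0],
  [0,0,0.18,-0.02,-0.22,0,0],
  [0,0,0.21,-0.015,-0.26,0,0],
  [0,0,0.24,-0.01,-0.295,0,0],
  [0,0,0.27,0,-0.33,0,0],
  [0,0,0.3,0.01,-0.365,0,0],
])

```text
t: 4.3
tool_pos: [0.5126, -0.0863, 0.2236]
tcp_rot: [3.097, -0.527, 0.0]
force: [-0.3, -0.4, 0.5]
width: -0.0001
gripper_force: 0.5
```

```bash
python3 - <<'E'
from h import *
arc([160,155,150,147,144.3,142])
b=shot("side","pics/side4.png");print(manip.observe()["force"])
E
```

```text
4.3 [ 0.51261219 -0.086266    0.22356397] -19.333433137609024 [-0.32842118 -0.4138791   0.46902145]
160 [ 0.007 -0.004 -0.012] xy [ 0.513 -0.084]
155 [ 0.063 -0.012 -0.079] xy [ 0.515 -0.074]
150 [ 0.119 -0.014 -0.147] xy [ 0.518 -0.065]
147 [ 0.152 -0.013 -0.188] xy [ 0.52  -0.059]
144.3 [ 0.182 -0.01  -0.224] xy [ 0.522 -0.054]
142 [ 0.207 -0.006 -0.255] xy [ 0.524 -0.05 ]
[-0.11953944  0.38823478 -0.23965047]
```

Emit:
jog_arm([
  [0,0,0.03,-0.01,-0.04,0,0],
  [0,0,0.06,-0.01,-0.08,0,0],
  [0,0,0.09,-0.01,-0.11,0,0],
  [0,0,0.12,-0.01,-0.145,0,0],
  [0,0,0.14,-0.01,-0.175,0,0],
  [0,0,0.155,-0.01,-0.19,0,0],
  [0,0,0.16,-0.01,-0.195,0,0],
  [0,0,0.16,-0.01,-0.195,0,0],
])

```text
t: 5.15
tool_pos: [0.5209, -0.0583, 0.2234]
tcp_rot: [-3.007, 0.909, -0.0]
force: [-0.1, -1.1, -0.3]
width: 0.0001
gripper_force: 0.0
```

```bash
python3 - <<'E'
from h import *
arc([147,144.3,142])
b=shot("side","pics/side5.png");a=shot("top","pics/top5.png")
im=np.hstack([cv2.resize(a["pixels"][100:260,230:400],(400,376)),cv2.resize(b["pixels"][100:240,200:349],(400,376))]); cv2.imwrite("pics/c5.png",im[:,:,::-1])
E
```

```text
5.15 [ 0.52086973 -0.05831105  0.22337199] -33.65677083825455 [-0.13802011 -1.05701327 -0.27773093]
147 [-0.007 -0.002  0.007] xy [ 0.52  -0.059]
144.3 [ 0.023 -0.008 -0.029] xy [ 0.522 -0.054]
142 [ 0.048 -0.011 -0.06 ] xy [ 0.524 -0.05 ]
```

View pics/c5.png

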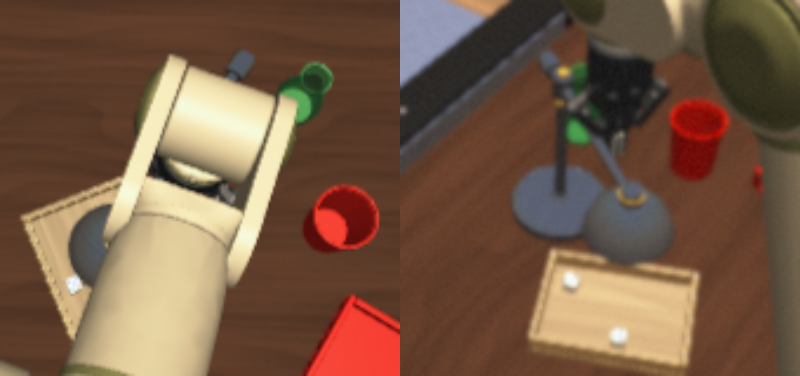

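The side crop shows the shade ring at full-image ≈(285.7,172.6), the lamp foot still at ≈(259.6,175), and everything else undisturbed.

```bash
python3 - <<'E'
from h import *
b=load("pics/side5.png"); q=onz(b,285.7,172.6,.24)[:2]; d=q-L
print(q,np.hypot(*d),np.degrees(np.arctan2(d[1],d[0])),"to tray",q-[.456,.019])
E
```

```text
[0.44956172 0.02066543] 0.2177145629539266 144.90694346671668 to tray [-0.00643828  0.00166543]
```

Shade is within a few mm of the tray middle. Backing off and rising.

Emit:
jog_arm([
  [0,0,0,0,0.1,0,0],
  [0,0,0,0,0.25,0,0],
  [0,0,0,0,0.35,0,0],
  [0,0,0,0,0.35,-0.2,0],
  [0,0,0,0,0.35,-0.5,0],
  [0,0,0,0,0.35,-0.75,0],
  [0,0,0,0,0.35,-0.75,0],
])

```text
t: 5.95
tool_pos: [0.4922, -0.1031, 0.3407]
tcp_rot: [3.005, -0.911, 0.015]
force: [0.5, 0.0, 0.2]
width: 0.0002
gripper_force: 0.0
```

Emit:
jog_arm([
  [0,0,-0.09,0,0,0,0],
  [0,0,-0.18,0,0,0,0],
  [0,0,-0.27,0,0,0,0],
  [0,0,-0.36,0,0,0,0],
  [0,0,-0.45,0,0,0,0],
  [0,0,-0.49,0,0,0,0],
  [0,0,-0.49,0,0,0,0],
])

```text
t: 6.65
tool_pos: [0.4912, -0.1024, 0.3351]
tcp_rot: [-3.128, -0.285, 0.002]
force: [-0.2, 0.3, 0.2]
width: -0.0002
gripper_force: 0.0
```

```bash
cat >> h.py <<'E'
P=np.array([.487,.382]); D=np.array([np.cos(np.radians(10.7)),np.sin(np.radians(10.7))])
def to(q):
    s=manip.observe(); M=R.from_rotvec(s["tcp_rot"]).as_matrix(); p=np.array(s["tool_pos"]); x0=np.degrees(np.arctan2(M[1,0],M[0,0]))
    print(s["t"],p.round(4),"x0",round(x0,1),"F",np.round(s["force"],1),"q",np.round(s["q"],2),"need",(M.T@(np.array(q)-p)/.15).round(3))
E
python3 -c "
from h import *
to(np.append(P-.05*D,.32))"
```

```text
6.65 [ 0.4912 -0.1024  0.3351] x0 10.4 F [-0.2  0.3  0.2] q [-0.44  0.25  1.25 -0.    1.64  0.95] need [ 0.223 -3.18   0.102]
```

Emit:
jog_arm([
  [0,0,0,0.02,-0.25,0,0],
  [0,0,0,0.04,-0.5,0,0],
  [0,0,0,0.06,-0.75,0,0],
  [0,0,0,0.07,-1.0,0,0],
])

```text
t: 7.05
tool_pos: [0.4744, 0.0485, 0.3353]
tcp_rot: [-3.129, -0.28, 0.001]
force: [-0.1, 0.6, 1.1]
width: -0.0001
gripper_force: 0.0
```

Emit:
jog_arm([
  [0,0,0,0.02,-0.25,0,0],
  [0,0,0,0.04,-0.5,0,0],
  [0,0,0,0.06,-0.75,0,0],
  [0,0,0,0.07,-1.0,0,0],
])

```text
t: 7.45
tool_pos: [0.4578, 0.198, 0.3353]
tcp_rot: [3.129, 0.281, -0.001]
force: [0.5, -0.1, 0.2]
width: -0.0004
gripper_force: 0.0
```

Emit:
jog_arm([
  [0,0,0,0.02,-0.25,0,0],
  [0,0,0,0.04,-0.5,0,0],
  [0,0,0,0.06,-0.75,0,0],
  [0,0,0,0.07,-1.0,0,0],
  [0,0,0,0.08,-1.0,0,0],
  [0,0,0,0.08,-1.0,0,0],
])

```text
t: 8.05
tool_pos: [0.4429, 0.3466, 0.3351]
tcp_rot: [3.128, 0.284, -0.002]
force: [-0.4, -0.5, -0.4]
width: 0.0002
gripper_force: 0.0
```

```bash
python3 -c "
from h import *
to(np.append(P-.055*D,.12))"
```

```text
8.05 [0.4429 0.3466 0.3351] x0 10.4 F [-0.4 -0.5 -0.4] q [ 0.45  0.36  1.09 -0.    1.7   1.84] need [-0.034 -0.178  1.434]
```

Emit:
jog_arm([
  [0,0,0,-0.03,-0.18,0.1,0],
  [0,0,0,-0.03,-0.18,0.4,0],
  [0,0,0,-0.03,-0.18,0.7,0],
  [0,0,0,-0.03,-0.18,1.0,0],
  [0,0,0,-0.03,-0.18,1.0,0],
])

```text
t: 8.55
tool_pos: [0.432, 0.3698, 0.1808]
tcp_rot: [3.124, 0.28, -0.016]
force: [-0.2, -1.4, 0.9]
width: -0.0002
gripper_force: 0.0
```

Emit:
jog_arm([
  [0,0,0,0,0,0.15,0],
  [0,0,0,0,0,0.3,0],
  [0,0,0,0,0,0.43,0],
  [0,0,0,0,0,0.43,0],
  [0,0,0,0,0,0.43,0],
])

```text
t: 9.05
tool_pos: [0.4348, 0.3723, 0.1235]
tcp_rot: [-3.128, -0.283, -0.004]
force: [0.0, 0.5, -0.3]
width: 0.0
gripper_force: 0.0
```

```bash
python3 - <<'E'
from h import *
to(np.append(P-.03*D,.087))
b=shot("side","pics/side6.png");a=shot("top","pics/top6.png")
print(proj(a,np.append(P,.045)),proj(a,np.append(P-.0127*D,.08)),proj(b,np.append(P,.045)),proj(b,np.append(P-.0127*D,.08)))
im=np.hstack([cv2.resize(a["pixels"][160:230,110:190],(400,350),interpolation=2),cv2.resize(b["pixels"][230:310,160:251],(400,350),interpolation=2)]); cv2.imwrite("pics/c6.png",im[:,:,::-1])
E
```

```text
9.05 [0.4348 0.3723 0.1235] x0 10.3 F [ 0.   0.5 -0.3] q [ 0.5   0.54  1.43 -0.    1.18  1.89] need [0.153 0.    0.243]
[155.93015141 198.63752742] [153.77645819 200.69845113] [203.7964711  286.76970223] [206.41632711 283.04985817]
```

View pics/c6.png

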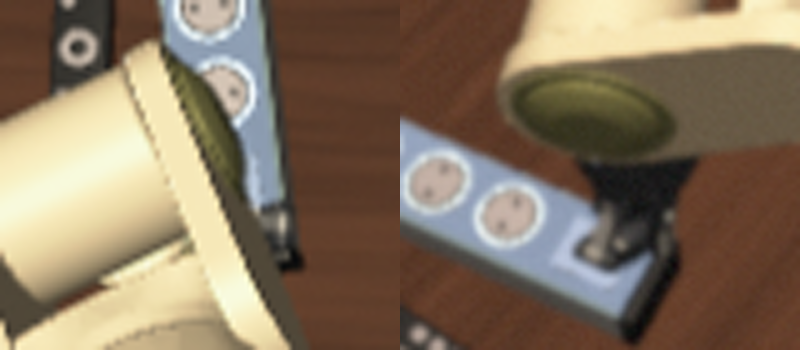

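The finger stands behind the toggle (side crop: finger ≈(635,225), toggle ≈(600,250), i.e. full-image (206,287), matching the predicted pivot/tip). Descending and approaching.

Emit:
jog_arm([
  [0,0,0,0,0,0.12,0],
  [0,0,0,0,0,0.24,0],
  [0,0,0,0,0,0.24,0],
  [0,0,0,0.04,0,0.24,0],
  [0,0,0,0.08,0,0.24,0],
  [0,0,0,0.12,0,0.24,0],
  [0,0,0,0.15,0,0.24,0],
  [0,0,0,0.18,0,0.24,0],
  [0,0,0,0.2,0,0.24,0],
  [0,0,0,0.2,0,0.24,0],
])

```text
t: 10.15
tool_pos: [0.4635, 0.3779, 0.0853]
tcp_rot: [-3.129, -0.284, -0.0]
force: [-1.1, 0.4, -0.2]
width: -0.0001
gripper_force: 0.0
```

```bash
python3 -c "
from h import *
to(np.append(P-.007*D,.087))"
```

```text
10.15 [0.4635 0.3779 0.0853] x0 10.4 F [-1.1  0.4 -0.2] q [0.49 0.62 1.39 0.   1.13 1.88] need [ 0.112  0.001 -0.011]
```

Contact (about 1 N). Pushing on in small steps while reading the force.

Emit:
jog_arm([
  [0,0,0,0.02,0,0,0],
  [0,0,0,0.04,0,0,0],
  [0,0,0,0.06,0,0,0],
  [0,0,0,0.075,0,0,0],
  [0,0,0,0.08,0,0,0],
  [0,0,0,0.08,0,0,0],
])

```text
t: 10.75
tool_pos: [0.4752, 0.38, 0.0853]
tcp_rot: [-3.129, -0.285, -0.0]
force: [-0.9, 0.4, 0.3]
width: -0.0
gripper_force: 0.2
```

Emit:
jog_arm([
  [0,0,0,0.01,0,0,0],
  [0,0,0,0.015,0,0,0],
  [0,0,0,0.015,0,0,0],
])

```text
t: 11.05
tool_pos: [0.4772, 0.3804, 0.0852]
tcp_rot: [3.129, 0.285, -0.0]
force: [0.4, -1.0, -0.8]
width: -0.0003
gripper_force: 0.4
```

Emit:
jog_arm([
  [0,0,0,0.006,0,0,0],
  [0,0,0,0.012,0,0,0],
  [0,0,0,0.012,0,0,0],
])

```text
t: 11.35
tool_pos: [0.4789, 0.3807, 0.0852]
tcp_rot: [3.129, 0.285, -0.0]
force: [-1.0, 0.7, 0.4]
width: 0.0
gripper_force: 0.5
```

Emit:
jog_arm([
  [0,0,0,0.007,0,0,0],
  [0,0,0,0.007,0,0,0],
])

```text
t: 11.55
tool_pos: [0.4793, 0.3808, 0.0851]
tcp_rot: [3.128, 0.285, -0.003]
force: [-5.6, -0.5, 0.3]
width: 0.0001
gripper_force: 2.5
```

Emit:
jog_arm([
  [0,0,0,0.007,0,0,0],
  [0,0,0,0.007,0,0,0],
])

```text
t: 11.75
tool_pos: [0.4796, 0.3808, 0.085]
tcp_rot: [3.128, 0.285, -0.006]
force: [-8.2, -1.5, 1.8]
width: -0.0001
gripper_force: 4.3
```

Emit:
jog_arm([
  [0,0,0,0.007,0,0,0],
  [0,0,0,0.007,0,0,0],
])

```text
t: 11.95
tool_pos: [0.4798, 0.3809, 0.0849]
tcp_rot: [3.127, 0.285, -0.009]
force: [-11.7, -2.7, 3.9]
width: 0.0001
gripper_force: 6.3
```

The toggle is against its stop, where predicted (force rising at lead face ≈ +4 mm). Backing off and rising clear.

Emit:
jog_arm([
  [0,0,0,-0.05,0,0,0],
  [0,0,0,-0.15,0,0,0],
  [0,0,0,-0.25,0,0,0],
  [0,0,0,-0.25,0,-0.3,0],
  [0,0,0,-0.25,0,-0.6,0],
  [0,0,0,-0.25,0,-1,0],
  [0,0,0,-0.25,0,-1,0],
])

```text
t: 12.65
tool_pos: [0.447, 0.3754, 0.2417]
tcp_rot: [-3.124, -0.284, -0.018]
force: [-0.1, 0.7, 0.3]
width: 0.0001
gripper_force: 0.0
```

Emit:
jog_arm([
  [0,0,0,-0.3,0.1,-0.3,0],
  [0,0,0,-0.6,0.2,-0.4,0],
  [0,0,0,-0.8,0.3,-0.4,0],
  [0,0,0,-0.8,0.3,-0.4,0],
  [0,0,0,-0.8,0.3,-0.4,0],
])

```text
t: 13.15
tool_pos: [0.3353, 0.3085, 0.2958]
tcp_rot: [-3.128, -0.284, -0.004]
force: [0.3, 0.1, -0.7]
width: -0.0
gripper_force: 0.0
```

```bash
python3 - <<'E'
from h import *
b=shot("side","pics/side7.png");a=shot("top","pics/top7.png");to([0,0,0])
im=np.zeros((600,800,3),np.uint8)
im[:300,:400]=cv2.resize(a["pixels"][110:260,220:420],(400,300)); im[:300,400:]=cv2.resize(b["pixels"][110:245,200:380],(400,300))
im[300:,:400]=cv2.resize(a["pixels"][160:250,100:220],(400,300)); im[300:,400:]=cv2.resize(b["pixels"][260:305,180:240],(400,300),interpolation=2)
cv2.imwrite("pics/c7.png",im[:,:,::-1])
E
```

```text
13.25 [0.3362 0.309  0.2951] x0 10.4 F [-0.4 -0.2 -0.8] q [ 0.48  0.18  1.45 -0.    1.51  1.87] need [-2.578  1.622  1.965]
```

View pics/c7.png

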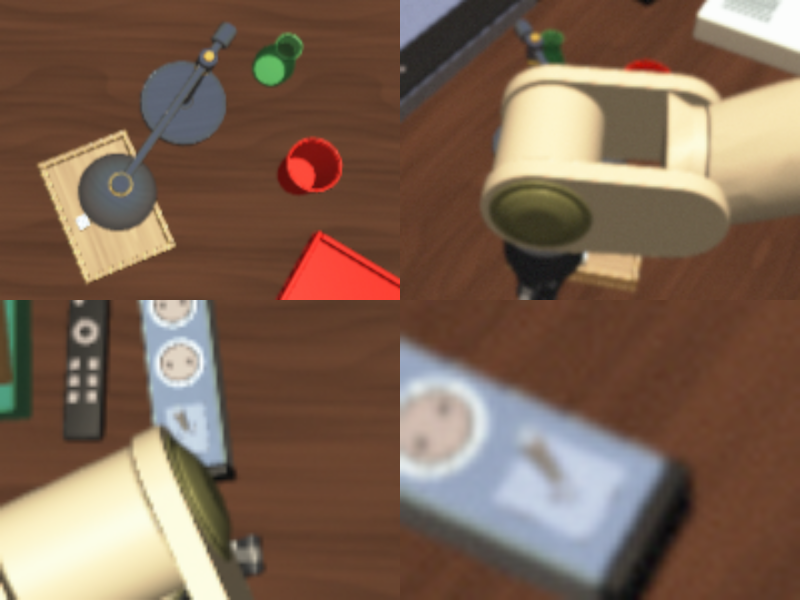

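The toggle now leans to the sockets (side crop bat from (570,495) up to (530,440)). The button is at top pixel (324.5,138), unchanged, and the shade ring at (280,202). Checking the distance and handing in.

```bash
python3 - <<'E'
from h import *
a=load("pics/top7.png"); q=onz(a,280,202,.24)[:2]; e=np.hypot(*(q-[.457,.019])); print(q,np.hypot(*(q-L)),e)
if e<.018: print(manip.hand_in())
E
```

```text
[0.45313246 0.01062181] 0.20910967661022503 0.00922778170446472
the job is handed in; nothing more can be done
None
```

The job is handed in: the final top view put the shade about 9 mm from the tray's middle (28 mm allowed), the toggle was pushed over to its "on" stop, and the lamp's foot and the other items looked unmoved in the pictures; the verdict itself was not reported back.

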